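Hold the reading glass in focus over a lantern's pivot cup

ROBOT

A 6-joint arm with a two-finger parallel gripper is mounted at the origin on the work surface. World frame = base frame: x ahead of the robot, y to its left, z up, the work surface at z = 0. Lengths are in m, angles in rad, forces in N, time in s.
With the tool pointing down it reaches from about 0.3 to 0.875 m from the base axis. Payload 6.4 kg.
Tool frame: the origin (TCP) lies midway between the tips of the shut fingers; the grasp point (between the pads) lies 19 mm behind it; z points along the fingers, y is the line along which they close (so a half turn about z gives the same grasp; the last joint's range is limited). The gripper opens to 85 mm and grips with 20 to 120 N. Pads are 22 mm wide; open, the fingers measure 114 mm over their backs; the gripper's body (76 mm by 85 mm) begins 54 mm behind the grasp point. The pads swing forward as they close: fully open they stand 13 mm farther back than shut.
Start: joints at [-1.395, 0.181, 1.607, -0, 1.354, -0.206], TCP at [0.214, -0.534, 0.207] pointing down, gripper open.
Joint ranges: [-2.99, 2.99], [-0.89, 2.07], [0.3, 2.58], [-1.14, 4.28], [0, 2.63], [-3.12, 3.12]. Speed limits (rad/s): [2.57, 2.57, 3.01, 3.14, 3.14, 3.14].

INTERFACE

Orientations are given as [roll, pitch, yaw] about the fixed x, y, z axes, in that order (R = Rz(yaw) Ry(pitch) Rx(roll)).
In Python, from plant import r, planner, capture gives the robot as it stands. Calls block until the motion is done:
- r.goto(position, orientation): joint-space move of the TCP to a pose.
- r.servo_line(position, rotation=None, v=0.15): straight line of the TCP; rotation=None keeps the orientation; v is the mean speed in m/s.
- r.set_joints(angles): joint-space move.
- r.open_jaws() and r.grasp(): open the fingers fully, or close them until they stop; the grip force is fixed at half the most.
- r.hold(seconds).
- planner.solve_ik(position, orientation): joint angles nearest the present ones, or None.
- r.get_obs(): the state.
- capture(name): name is "scene" or "top" or "wrist"; returns a dict with "image" (384x512x3 uint8, red, green, blue), "mtx" (3x3 intrinsics, pixels), "k1" (the pictures are not rectified: a ray, as slopes to the right and down, at radius r is drawn at 1 + k1 r^2 times it, then the intrinsics apply), "R" (3x3) and "t" (3): a world point X has camera coordinates R X + t. Camera axes: x right, y down, z forward; pixel columns grow to the right and rows downward; lengths in m; the calibration is good to about 2 mm. A picture is of the moment at which its call begins. There is no depth.
A pose or a line that the arm cannot do raises r.Unreachable and nothing moves.
- r.finish_job(): hands the job in; it is judged then, once.
The state is a dict: "clock": time; "joint_positions": joint angles; "joint_velocities": joint speeds; "joint_torque": joint torques, N m; "tool_pos": TCP position; "ee_rot": TCP orientation; "wrist_force": force on the tool from outside, world axes, zero at the start; "moment": the same for the moment, N m; "gripper_width": finger opening in m; "grip_force": force on a finger pad.
Only numpy, scipy, OpenCV 4.12 (cv2) and the standard library are available. Lean on these libraries where they do the work, as an engineer would, in place of code of your own. Each camera call takes 0.05 s, during which the arm holds its last target. There are 200 camera calls.

TASK

Lift the reading glass out of the tool tray by its handle, keeping the gripper off the lens and its rim, and hold it level above the bamboo lantern frame, with the lens centred over the brass pivot cup in the frame's hub and the middle of its rim at the focal height to which the point of the scribing block is set. The job finishes while you are still holding the glass there, steady, with nothing else carrying it. Do not shift the frame, the scribing block or its point, and leave the awl, the glue jar and the twine where they are.

Things in the scene. Friction and masses are not known exactly. Their poses are not given: they have to be found in the camera images.
- loupe_grip (a point): Grip point of the reading glass (110 to 180 g), which lies flat and loose in the tray: inside its dark wooden handle, half-way up, 8.5 mm above its underside. x runs along the handle towards the lens, z is up when the lens is level. The flat-sided handle is 17 mm wide and high, from x = -73 to +25 mm; a thin metal neck joins it to the rim. At least 40 mm is clear on both sides of it here.
- loupe: The same reading glass as a whole: origin on its underside straight below the grip point, same axes as loupe_grip. The whole glass is 194 mm long.
- lens: The lens with its rim, rigidly part of the reading glass: 72 mm outside diameter, rim 14 mm high. Origin at the lens's centre, half-way up the rim; it lies 85 mm along +x from the grip point and 1.5 mm lower. z is the lens's axis (vertical when the glass is level). Not to be touched by the gripper.
- tray: Open plywood tool tray, fixed, 300 x 240 mm outside, 45 mm high, walls and floor 8 mm thick, origin under its centre, x along its long side. The reading glass and the awl lie on its floor. It may stand on the left or the right of the bench.
- pivot (a point): Centre of the top of the brass pivot cup (18 mm across) in the middle of the lantern frame's wooden hub, 30 mm above the bench.
- frame: Lowest tier of a bamboo lantern frame, standing loose and light (160 g) on the bench: two octagonal hoops, 180 mm across the corners, eight uprights 62 mm tall at the corners, crossbars and a round wooden hub in the middle. Origin on the bench under the hub; z up.
- scriber_point (a point): Tip of the scriber, a thin (4 mm) level steel needle on the scribing block, pointing from its post towards the hub. Its height is the focal height, where the middle of the rim belongs (115 to 155 mm above the bench). The tip is 50 to 85 mm from the hub's axis. Needle along x, tip towards -x; z up. Its clamp, a 20 mm block at the same height on the post, slips if pushed hard.
- gauge: Scribing block (surface gauge), loose, about 1.1 kg: round steel foot 66 mm across, upright post 10 mm thick, 212 mm tall overall. Origin on the bench under the post, 120 to 150 mm from the hub's axis, on the side away from the robot (up to about 60 degrees to left or right of straight away). z up.
- awl: Awl with a pale wooden handle, 165 mm long and 24 mm wide, lying loose in the tray beside the reading glass; leave it.
- glue_jar: White glue jar, 56 mm across, 75 mm tall, loose on the far middle of the bench; leave it. Origin under its centre.
- twine: Wooden spool of pale twine, 48 mm across, 55 mm tall, loose on the near middle of the bench; leave it. Origin under its centre.
Things that resemble listed ones, but are neither listed nor needed, are in the scene too. What is shaped like the loupe but pink or turquoise is not meant.

How it is judged:
By the outcome, as a careful person would: the job done as asked, in the order asked, and still so for the second after the job is handed in, while the arm keeps its last pose, push and grip.
It also fails if it takes over 48 s, if anything falls off the work surface, if the arm or the gripper's body presses on something with over 40 N, if the wrist force passes 120 N, or if a joint passes its speed limit or range.

## Working session

There is one attempt and no reset: what is moved stays moved. The work goes in short steps, each a Python script; the robot and the scene stay as the last script left them, time stands still between calls to the robot, and variables do not carry over. Pictures are saved under pics/ and viewed, at most 10 in all, crops included, and the job is handed in when it is done.

```bash
mkdir -p pics; ls; python3 - <<'E'
from plant import r,capture
import cv2,numpy as np
ims=[]
for n in("scene","top"):
    c=capture(n); cv2.imwrite(f"pics/{n}0.png",cv2.resize(c["image"][:,:,::-1],(800,600),interpolation=cv2.INTER_CUBIC))
    np.savez(f"{n}0.npz",**c); print(n,c["mtx"].tolist(),c["k1"],(-c["R"].T@c["t"]).round(3),c["R"][2].round(2))
E
```

```text
pics
scene [[381.2351037989653, 0.0, 252.0027366703767], [0.0, 381.2351037989653, 188.81457445184898], [0.0, 0.0, 1.0]] 0.029919833968267688 [0.939 0.565 0.853] [-0.38 -0.63 -0.68]
top [[462.7470251278884, 0.0, 248.39933963820926], [0.0, 462.7470251278884, 195.0448278703513], [0.0, 0.0, 1.0]] -0.07658889494973478 [ 0.217 -0.136  1.587] [ 0.19  0.02 -0.98]
```

View pics/scene0.png

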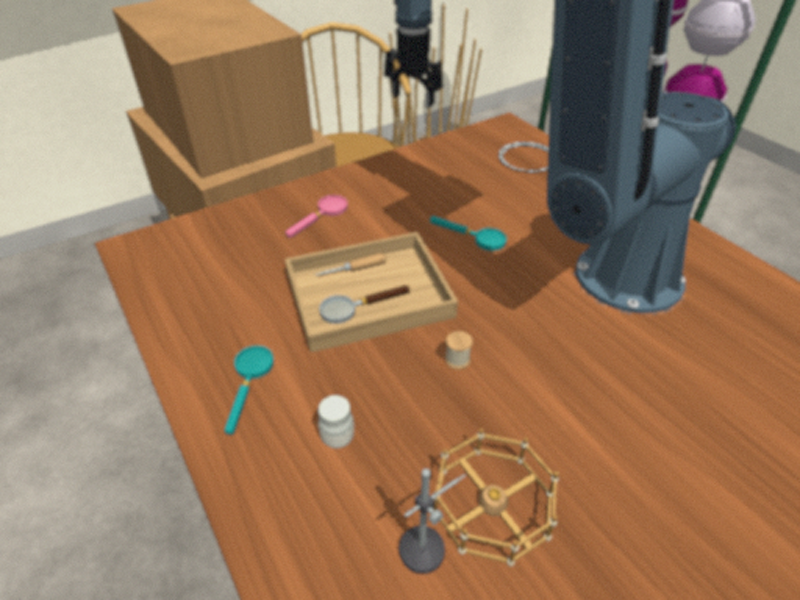

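View pics/top0.png

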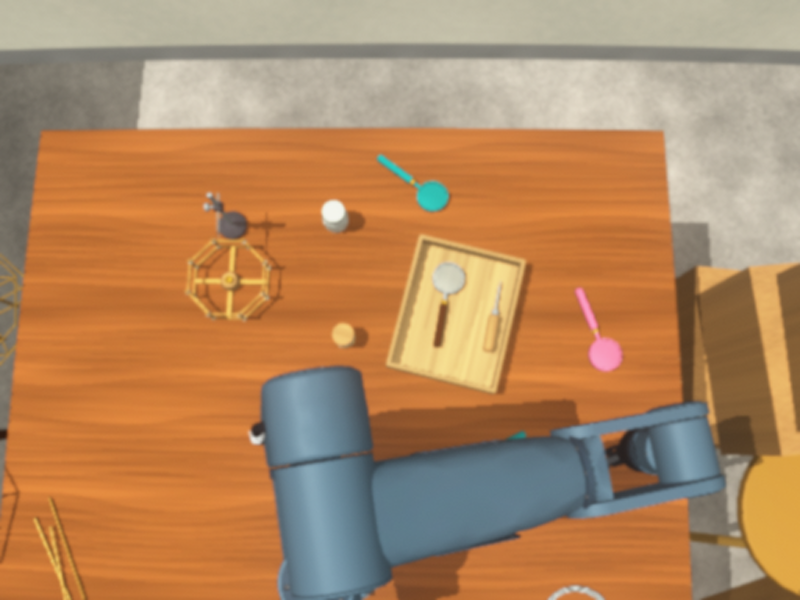

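The scene view shows the glass in the tray (lens at 338,309; handle end at 408,291), the hub at (494,496), and the needle tip near (465,478). In the top view the lens is at (449,278), the handle runs from (444,303) to (438,346), the hub is at (230,281) and the gauge foot at (232,225).

```bash
cat >h.py <<'E'
import numpy as np,cv2
def ray(c,p):  # p in native px
    u=cv2.undistortPoints(np.array([[p]],float),c["mtx"],np.array([float(c["k1"]),0,0,0]))[0,0]
    R=c["R"];o=-R.T@c["t"];d=R.T@np.array([u[0],u[1],1]);return o,d/np.linalg.norm(d)
def atz(c,p,z):
    o,d=ray(c,p);return o+d*(z-o[2])/d[2]
def tri(obs):
    A=np.zeros((3,3));b=np.zeros(3)
    for c,p in obs:
        o,d=ray(c,p);M=np.eye(3)-np.outer(d,d);A+=M;b+=M@o
    X=np.linalg.solve(A,b);return X
def proj(c,X):
    rv,_=cv2.Rodrigues(c["R"]);return cv2.projectPoints(np.array([X],float),rv,c["t"],c["mtx"],np.array([float(c["k1"]),0,0,0]))[0][0,0]
E
python3 - <<'E'
from h import *
s=np.load("scene0.npz");t=np.load("top0.npz");k=.64
f=lambda c,x,y,z:print(atz(c,(x*k,y*k),z).round(4))
print("hub");f(t,230,281,.03);f(s,494,496,.03)
print("lens");f(t,449,278,.015);f(s,338,309,.015)
print("hend");f(t,438,346,.017);f(s,408,291,.017)
print("hnear");f(t,444,303,.017);f(s,366,300,.017)
print("foot");f(t,232,225,.01);f(s,421,552,.01)
print("jar");f(t,334,210,.075);print("tw");f(t,343,333,.055)
print("tray");[f(t,x,y,.045) for x,y in((421,238),(525,262),(497,391),(389,365))]
E
```

```text
hub
[0.5718 0.2514 0.03  ]
[0.5818 0.2598 0.03  ]
lens
[ 0.5854 -0.2362  0.015 ]
[ 0.5849 -0.2307  0.015 ]
hend
[ 0.4322 -0.2114  0.017 ]
[ 0.4375 -0.1985  0.017 ]
hnear
[ 0.5281 -0.2248  0.017 ]
[ 0.5249 -0.2216  0.017 ]
foot
[0.7081 0.2591 0.01  ]
[0.7144 0.2643 0.01  ]
jar
[0.7228 0.0188 0.075 ]
tw
[ 0.4533 -0.0059  0.055 ]
tray
[ 0.6688 -0.1729  0.045 ]
[ 0.6158 -0.4015  0.045 ]
[ 0.333  -0.3353  0.045 ]
[ 0.3864 -0.1053  0.045 ]
```

```bash
python3 - <<'E'
from plant import r,planner,capture
from h import *
o=r.get_obs();print(o["ee_rot"],o["clock"],o["wrist_force"])
c=capture("wrist");print((-c["R"].T@c["t"]-o["tool_pos"]).round(3),c["R"].round(2).tolist())
for P in((.48,-.215,.3),(.47,.26,.33)):
  for y in(-.16,2.98):
    q=planner.solve_ik(P,[np.pi,0,y]);print(P,y,None if q is None else np.round(q,2))
r.goto([.48,-.215,.27],[np.pi,0,-.16])
c=capture("wrist");cv2.imwrite("pics/w1.png",cv2.resize(c["image"][:,:,::-1],(800,600),interpolation=cv2.INTER_CUBIC));np.savez("w1.npz",**c)
o=r.get_obs();print(o["clock"],o["tool_pos"],o["ee_rot"],(-c["R"].T@c["t"]))
E
```

```text
[-3.13996701e+00 -3.42355721e-04  3.81765798e-01] 0.1 [ 0.18274601  0.09420259 -0.44988699]
[0.067 0.026 0.167] [[0.37, -0.93, -0.0], [-0.89, -0.36, 0.28], [-0.26, -0.1, -0.96]]
(0.48, -0.215, 0.3) -0.16 [-0.65  0.01  1.61 -0.    1.53  1.08]
(0.48, -0.215, 0.3) 2.98 [-0.65  0.01  1.61  0.    1.53 -2.06]
(0.47, 0.26, 0.33) -0.16 [ 0.28  0.02  1.54 -0.    1.59  2.01]
(0.47, 0.26, 0.33) 2.98 [ 0.28  0.02  1.54  0.    1.59 -1.13]
1.75 [ 0.4796254  -0.21581982  0.26975995] [ 3.14149322e+00  4.33111983e-04 -1.60967713e-01] [ 0.55102456 -0.22695287  0.4365352 ]
```

View pics/w1.png

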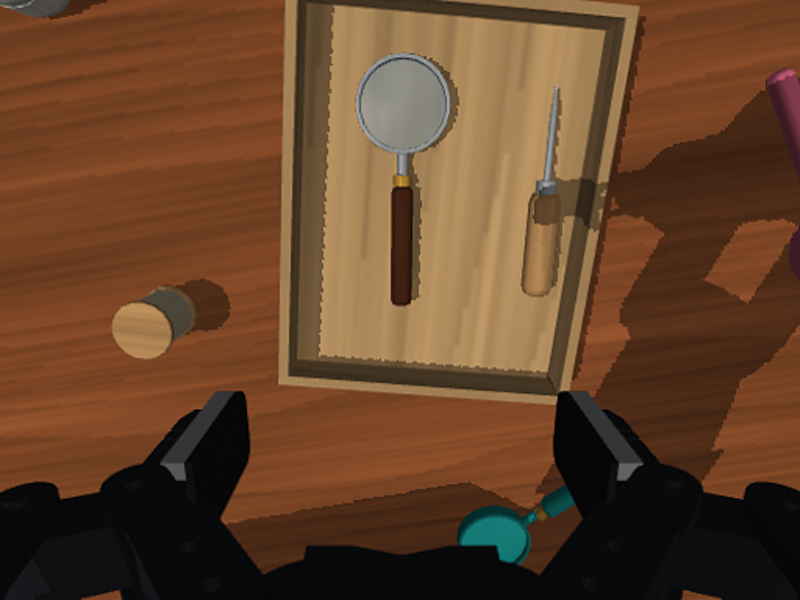

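Wrist view: the lens is centred at (403.5,103), the handle's far end is at (401,304), and its front is near (402,188). Next I look at the frame and gauge from overhead and from a tilted pose.

```bash
python3 - <<'E'
from plant import r,planner,capture
from h import *
w=np.load("w1.npz");k=.64
f=lambda x,y,z:atz(w,(x*k,y*k),z)
L=f(403.5,103,.022);E=f(401.5,304,.025);F=f(402,188,.025)
print(L,E,F,np.hypot(*(L-E)[:2]),np.arctan2(*(L-E)[1::-1]))
for n,P,R in(("w2",(.58,.25,.33),[np.pi,0,0]),("w3",(.45,.25,.22),[np.pi,.7,np.pi])):
    try:
        r.goto(P,R)
    except r.Unreachable as e: print(n,e);continue
    c=capture("wrist");np.savez(n+".npz",**c);cv2.imwrite(f"pics/{n}.png",cv2.resize(c["image"][:,:,::-1],(800,600),interpolation=cv2.INTER_CUBIC))
    print(n,r.get_obs()["clock"],(-c["R"].T@c["t"]))
E
```

```text
[ 0.58826553 -0.23478455  0.022     ] [ 0.43468639 -0.20847794  0.025     ] [ 0.52703226 -0.2237743   0.025     ] 0.15581588635433372 -0.1696438686861846
w2 3.55 [0.65252284 0.24873709 0.49654386]
w3 5.8083 [0.28967491 0.25006117 0.30215042]
```

View pics/w2.png

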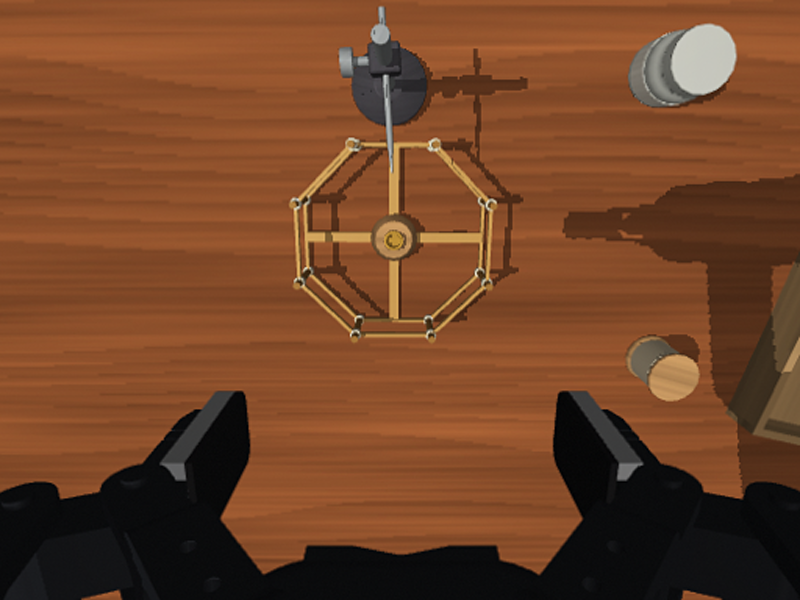

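View pics/w3.png

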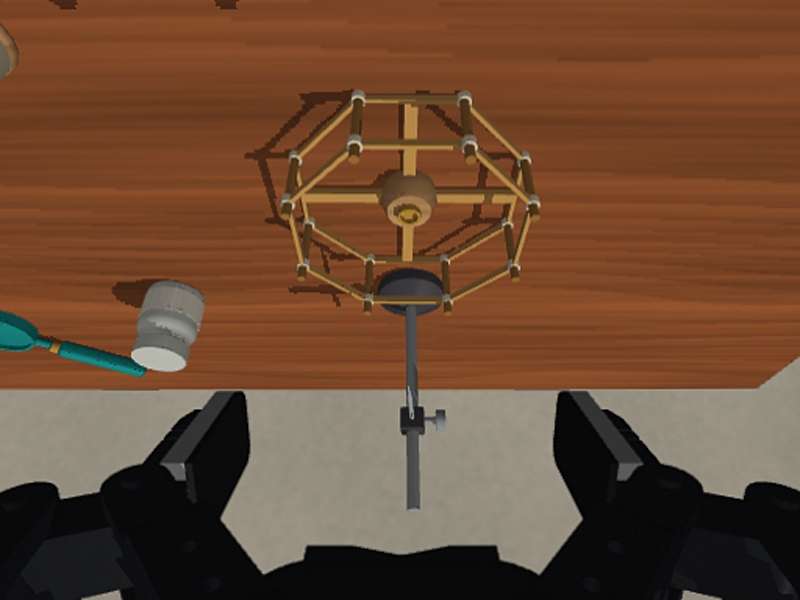

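Overhead, the pivot is at (394,240) and the needle tip near (391,171). In the tilted view (upside-down) the pivot is at (409,213) and the tip near (410,388). I'll enlarge the tips and pivot.

```bash
python3 - <<'E'
from h import *
t=[]
for n,x,y in(("w2",250,110),("w2",252,154),("w3",262,250),("w3",262,137),("scene0",298,306),("scene0",316,317)):
    im=np.load(n+".npz")["image"][y-25:y+25,x-25:x+25,::-1]
    t.append(cv2.resize(im,(260,260),interpolation=cv2.INTER_NEAREST))
cv2.imwrite("pics/crop1.png",np.vstack([np.hstack(t[i::2]) for i in(0,1)]))
E
```

```text
(no output)
```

View pics/crop1.png

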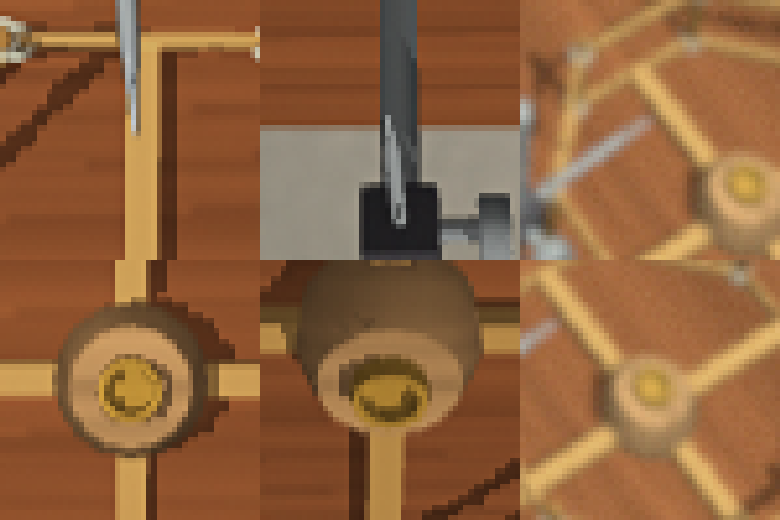

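```bash
python3 - <<'E'
from h import *
c={n:np.load(n+".npz") for n in("w2","w3","scene0")}
T=dict(w2=(250.5,109.9),w3=(261.1,247.),scene0=(297.1,304))
P=dict(w2=(251.9,153.1),w3=(261.7,136.5),scene0=(315.9,315.9))
for D in(T,P):
  for ks in(("w2","w3"),("w2","w3","scene0")):
    X=tri([(c[k],D[k]) for k in ks]);print(ks,X.round(4),[(proj(c[k],X)-D[k]).round(1).tolist() for k in D])
for k in P:print(k,atz(c[k],P[k],.03).round(4))
E
```

```text
('w2', 'w3') [0.6422 0.2552 0.1391] [[-0.1, 0.0], [-0.1, -0.0], [0.3, -0.7]]
('w2', 'w3', 'scene0') [0.6428 0.2554 0.1385] [[-0.3, -0.6], [0.1, -0.3], [0.1, -0.3]]
('w2', 'w3') [0.5792 0.2559 0.0253] [[-0.3, 0.0], [-0.3, -0.0], [-0.1, 0.7]]
('w2', 'w3', 'scene0') [0.5787 0.2556 0.0262] [[-0.1, 0.4], [-0.5, 0.3], [-0.0, 0.3]]
w2 [0.5799 0.2554 0.03  ]
w3 [0.5743 0.2562 0.03  ]
scene0 [0.5799 0.2565 0.03  ]
```

```bash
python3 - <<'E'
from h import *
w=np.load("w1.npz");k=.64
f=lambda x,y,z:atz(w,(x*k,y*k),z)[:2]
th=-.1696;n=np.array([-np.sin(th),np.cos(th)])
g=np.array([.5055,-.2206])
for l,p in(("handle",f(402,215,.025)),("wall outer top",f(287,200,.045)),("inner top",f(299,200,.045)),("inner bot",f(327,215,.008)),("awl",f(524,240,.02))):print(l,p,(p-g)@n*1000)
c=np.load("w3.npz");d=np.load("w2.npz");print(tri([(c,(413*k,507*k)),(d,(381*k,34*k))]))
E
```

```text
handle [ 0.50651503 -0.22046849] 0.3009472273819864
wall outer top [ 0.5333053  -0.13816542] 85.94504474065131
inner top [ 0.53186495 -0.14698282] 77.01103886591596
inner bot [ 0.51451498 -0.15953237] 61.713070907964116
awl [ 0.47056095 -0.31446476] -98.41531798974108
[0.71148388 0.25896611 0.20985939]
```

```bash
python3 - <<'E'
from plant import r,planner,capture
from h import *
th=-.1696;P=np.array([.5055,-.2206])+.005*np.array([np.cos(th),np.sin(th)])
R=[np.pi,0,th]
r.goto([.45,.2,.3],[np.pi,0,0])
r.goto([*P,.12],R)
r.servo_line([*P,.0105],v=.08)
o=r.get_obs();print(o["tool_pos"],o["wrist_force"])
r.grasp();o=r.get_obs();print(o["clock"],o["tool_pos"],o["gripper_width"],o["grip_force"],o["wrist_force"])
r.servo_line([*P,.16],v=.08);r.hold(.3)
o=r.get_obs();print(o["clock"],o["tool_pos"],o["gripper_width"],o["grip_force"],o["wrist_force"],o["moment"])
c=capture("wrist");np.savez("w4.npz",**c,tcp=o["tool_pos"],rot=o["ee_rot"]);cv2.imwrite("pics/w4.png",cv2.resize(c["image"][:,:,::-1],(800,600),interpolation=cv2.INTER_CUBIC))
E
```

```text
[ 0.51089013 -0.22173937  0.01109966] [1.05962038 0.23089269 0.40786959]
11.9583 [ 0.51043208 -0.22142976  0.01047276] 0.00011171870693185796 0.0 [-0.43950841 -0.70128263 -0.54067022]
14.275 [ 0.5103795  -0.22141399  0.15986761] 0.00027996648863592207 0.0 [-0.4337103   0.33915783 -0.0563811 ] [ 0.00297161  0.0409658  -0.00869331]
```

View pics/w4.png

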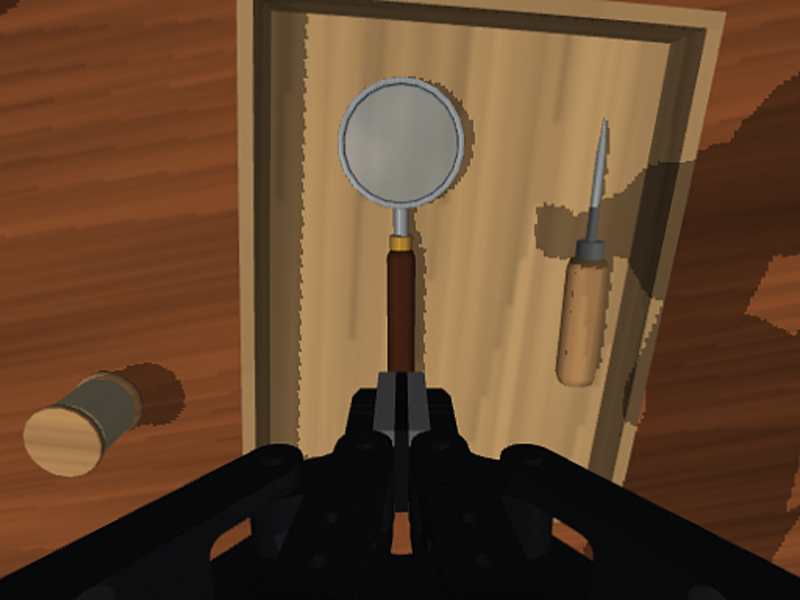

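The fingers closed to zero above the handle and the glass is still in the tray, lens at (401.5,142). I'll check whether it moved.

```bash
python3 - <<'E'
from plant import r
from h import *
w=np.load("w4.npz");k=.64
f=lambda x,y,z:atz(w,(x*k,y*k),z)
print("lens",f(401.5,142,.022),"front",f(401,248,.025),"side",f(388,330,.025),f(414,330,.025),w["tcp"],w["rot"])
# lens size -> depth
for z in(.015,.022,.03): print(z,np.linalg.norm(f(339,142,z)-f(464,142,z)))
# finger tip apparent edge
print("tip px of TCP",proj(w,w["tcp"])/k, proj(w,w["tcp"]+np.array([0,0,.019]))/k)
w=np.load("w1.npz");print("before front",f(402,188,.025))
r.open_jaws();o=r.get_obs();print(o["clock"],o["gripper_width"])
E
```

```text
lens [ 0.58883354 -0.234799    0.022     ] front [ 0.53020274 -0.22448546  0.025     ] side [ 0.48150412 -0.20805875  0.025     ] [ 0.4788158  -0.22378986  0.025     ] [ 0.5103795  -0.22141399  0.15986761] [-3.14147377e+00  1.81246411e-04 -1.69635678e-01]
0.015 0.07177766614224859
0.022 0.07016537689575451
0.03 0.06832276061404698
tip px of TCP [401.72384206 371.66442985] [401.77647714 395.98476188]
before front [ 0.52703226 -0.2237743   0.025     ]
15.1083 0.08533009304946144
```

```bash
python3 - <<'E'
from plant import r,planner,capture
from h import *
th=-.1696;P=np.array([.5055,-.2206])+.005*np.array([np.cos(th),np.sin(th)])
def s(l):
    o=r.get_obs();print(l,o["clock"],o["tool_pos"].round(4) if hasattr(o["tool_pos"],"round") else o["tool_pos"],o["gripper_width"],o["grip_force"],np.round(o["wrist_force"],2))
r.servo_line([*P,.02],v=.1);r.servo_line([*P,.0095],v=.03);r.hold(.2)
s("down");a=capture("wrist")["image"];p=capture("scene")
r.grasp();s("shut");b=capture("wrist")["image"];d=capture("scene")
r.hold(.3);s("held")
x,y=np.round(proj(d,[.51,-.221,.03])).astype(int)
cr=lambda im:cv2.resize(im[y-40:y+40,x-50:x+50],(400,300),interpolation=cv2.INTER_CUBIC)
m=np.vstack([np.hstack([cv2.resize(a,(400,300)),cv2.resize(b,(400,300))]),np.hstack([cr(p["image"]),cr(d["image"])])])
cv2.imwrite("pics/m1.png",m[:,:,::-1])
E
```

```text
down 17.3583 [ 0.5106 -0.2215  0.0096] 0.08523018638827069 0.0 [-0.11  0.38 -0.07]
shut 18.225 [ 0.5104 -0.2214  0.0095] 0.0003459754476019804 0.0 [ 0.27  0.04 -0.36]
held 18.625 [ 0.5104 -0.2215  0.0095] 0.00018146465138049034 0.0 [-0.29  0.15  0.28]
```

View pics/m1.png

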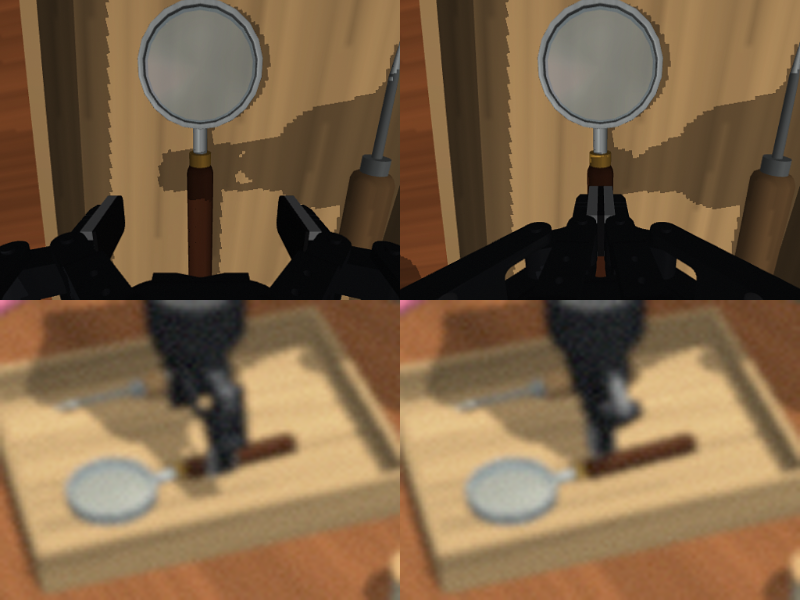

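```bash
python3 - <<'E'
from plant import r,capture
from h import *
c=capture("wrist");o=r.get_obs();np.savez("w5.npz",**c)
print(c["mtx"][0,0],c["k1"],-c["R"].T@c["t"]-o["tool_pos"])
for z in(.022,.015,.008,0,-.01): print(z,np.linalg.norm(atz(c,(138*1.28,63*1.28),z)-atz(c,(262*1.28,63*1.28),z)),np.linalg.norm(atz(c,(188*1.28,210*1.28),z)-atz(c,(213*1.28,210*1.28),z)))
print("tip",proj(c,o["tool_pos"])/1.28)
# triangulate neck/handle-front & lens from w1,w4,w5
k=.64
w1,w4=np.load("w1.npz"),np.load("w4.npz")
print("lens bottom",tri([(w1,(403.5*k,154*k)),(w4,(401.5*k,207*k)),(c,(200.5*1.28,128*1.28))]))
print("brass front",tri([(w1,(402*k,176*k)),(w4,(401*k,236*k)),(c,(200*1.28,152*1.28))]))
print("brass front",tri([(w1,(402*k,188*k)),(w4,(401*k,250*k)),(c,(200*1.28,166*1.28))]))
E
```

```text
331.95333887408793 -0.019096560761066913 [ 0.07112395 -0.01197369  0.16676526]
0.022 0.069999684237229 0.016554658507268925
0.015 0.07317598010021818 0.017305840371913295
0.008 0.0763522759632074 0.018057022236557634
0 0.07998232837805219 0.018915515796151194
-0.01 0.08451989389660822 0.01998863274564311
tip [200.86526901 185.81671119]
lens bottom [ 0.55227301 -0.22864914  0.01716815]
brass front [ 0.53545577 -0.22522359  0.01258733]
brass front [ 0.52667883 -0.22375126  0.01415958]
```

```bash
python3 - <<'E'
from h import *
k=.64;th=-.1696
X=np.array([np.cos(th),np.sin(th),0]);Y=np.array([-np.sin(th),np.cos(th),0]);Z=np.array([0,0,1])
w4=np.load("w4.npz");w1=np.load("w1.npz")
t1=np.array([.47963,-.21582,.26976])
for d in(0,.01,.02,.03,.04):
    print(d,[(proj(w4,w4["tcp"]+a*X+d*Z)/k).round(0).tolist() for a in(.011,0)],[(proj(w1,t1+a*X+d*Z+.0425*Y)/k).round(0).tolist() for a in(.011,0)])
E
```

```text
0 [[402.0, 342.0], [402.0, 372.0]] [[278.0, 341.0], [280.0, 371.0]]
0.01 [[402.0, 353.0], [402.0, 384.0]] [[271.0, 352.0], [273.0, 383.0]]
0.02 [[402.0, 365.0], [402.0, 397.0]] [[263.0, 363.0], [266.0, 396.0]]
0.03 [[402.0, 378.0], [402.0, 413.0]] [[255.0, 377.0], [257.0, 411.0]]
0.04 [[402.0, 393.0], [402.0, 430.0]] [[244.0, 392.0], [248.0, 429.0]]
```

From the finger corners in the pictures, the real tips sit about 26 mm above the reported TCP when shut and 40 mm when open. That explains closing above the handle. I'll go lower, watching the force.

```bash
python3 - <<'E'
from plant import r,planner,capture
from h import *
th=-.1696;P=np.array([.5055,-.2206])+.005*np.array([np.cos(th),np.sin(th)])
def s(l):
    o=r.get_obs();print(l,o["clock"],np.round(o["tool_pos"],4),o["gripper_width"],o["grip_force"],np.round(o["wrist_force"],2),np.round(o["moment"],3));return o
r.open_jaws()
for z in(0,-.008,-.015):
    r.servo_line([*P,z],v=.06);o=s("z")
    if abs(o["wrist_force"][2])>6: break
r.grasp();o=s("shut")
if o["gripper_width"]>.012:
    r.servo_line([*P,.03],v=.08);r.hold(.2);s("up")
    r.servo_line([*P,.16],v=.12);s("up2")
    c=capture("wrist");o=r.get_obs();np.savez("w6.npz",**c,tcp=o["tool_pos"],rot=o["ee_rot"]);cv2.imwrite("pics/w6.png",cv2.resize(c["image"][:,:,::-1],(800,600),interpolation=cv2.INTER_CUBIC))
E
```

```text
z 19.7667 [ 0.5098 -0.221  -0.0008] 0.08523254205556313 0.0 [-0.3  -0.79  0.13] [ 0.02  -0.017  0.   ]
z 20.05 [ 0.5099 -0.2211 -0.0086] 0.08566086066461456 0.0 [ 0.07 -1.01 -0.65] [ 0.02  -0.021 -0.026]
z 20.3167 [ 0.51   -0.2212 -0.0155] 0.08550406555670077 0.0 [ 0.72  0.04 -0.02] [-0.007 -0.002  0.034]
shut 20.95 [ 0.5107 -0.2216 -0.0146] 0.015364052780553684 60.23895621299744 [-0.95 -0.33  2.56] [ 0.02   0.076 -0.022]
up 21.8667 [ 0.51   -0.2211  0.0294] 0.01494473703899927 59.65805947780609 [-0.02 -0.35 -1.73] [0.018 0.052 0.006]
up2 23.1 [ 0.5098 -0.221   0.159 ] 0.015572894530629638 59.65763568878174 [ 0.02 -0.39 -2.47] [ 0.07   0.041 -0.045]
```

```bash
python3 - <<'E'
from plant import r,planner,capture
from h import *
def s(l):
    o=r.get_obs();print(l,o["clock"],np.round(o["tool_pos"],4),o["gripper_width"],o["grip_force"],np.round(o["wrist_force"],2));return o
r.servo_line([.5098,-.221,.25],v=.2)
r.goto([.499,.2555,.25],[np.pi,0,0]);s("over")
r.servo_line([.499,.2555,.112],v=.1);r.hold(.4);o=s("at")
w=capture("wrist");d=capture("scene");np.savez("w7.npz",**w,tcp=o["tool_pos"]);np.savez("scene7.npz",**d)
x,y=297,290
a=cv2.resize(w["image"],(800,600),interpolation=cv2.INTER_CUBIC)[0:400]
cr=cv2.resize(d["image"][y-25:y+40,x-65:x+65],(400,200),interpolation=cv2.INTER_CUBIC)
b=cv2.resize(d["image"][y-35:y+30,x-65:x+65],(800,400),interpolation=cv2.INTER_CUBIC)
cv2.imwrite("pics/m2.png",np.vstack([cv2.resize(a,(520,260)),cv2.resize(d["image"][255:335,230:390],(520,260),interpolation=cv2.INTER_CUBIC)])[:,:,::-1])
E
```

```text
over 25.4917 [0.4995 0.2546 0.2498] 0.01547568148888505 59.645293951034546 [-0.08  0.46 -0.37]
at 27.425 [0.4991 0.2555 0.1121] 0.015737175992099898 59.63695049285889 [-0.37 -0.55 -1.87]
```

View pics/m2.png

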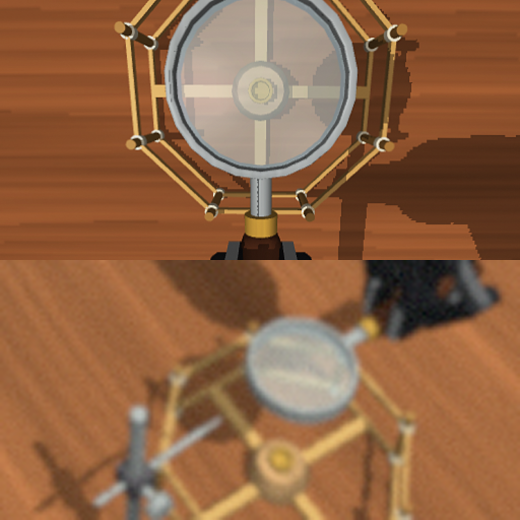

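```bash
cat >fit.py <<'E'
from h import *
from scipy.optimize import least_squares
k=1.015625
def model(p,w,d):
    a=np.linspace(0,2*np.pi,180);c,s=np.cos(p[3]),np.sin(p[3])
    def pr(C):
        q=[]
        for h in(-.007,.007):
            l=np.c_[.036*np.cos(a),.036*np.sin(a),0*a+h]
            l=l@np.array([[c,0,-s],[0,1,0],[s,0,c]]).reshape(3,3)
            q+=[proj(C,x+p[:3]) for x in l]
        return np.array(q)
    W=pr(w);S=pr(d)
    return np.r_[W[:,0].min(),W[:,0].max(),W[:,1].max(),S.min(0),S.max(0)]
def run(w,d,wp,sp,p0):
    m=np.r_[np.array(wp)/k-.5,np.array([230,255,230,255])+np.array(sp)/3.25-.5]
    wt=np.array([1,1,1,1,1,1,1.])
    f=lambda p:np.r_[(model(p,w,d)-m)*wt,p[3]/.03]
    o=least_squares(f,p0,x_scale=[.01,.01,.01,.1],diff_step=1e-3);print(o.x.round(4),f(o.x).round(2));return o.x
if __name__=="__main__":
    w,d=np.load("w7.npz"),np.load("scene7.npz")
    run(w,d,(165,357,178),(246,57,358,163),[.578,.2555,.14,0.])
    pv=atz(w,((261+.5)/k,(91)/k),.03);print("pivot via lens",pv)
    print("tip ray in scene at z .1415",[atz(d,(297.1,304),z).round(4) for z in(.137,.139,.1415)])
E
python3 fit.py
```

```text
[ 0.5775  0.2556  0.139  -0.0013] [-0.18  0.39  0.37 -0.6   0.82 -0.19  1.38 -0.04]
pivot via lens [0.57823431 0.25496632 0.03      ]
tip ray in scene at z .1415 [array([0.6428, 0.2552, 0.137 ]), array([0.6436, 0.2561, 0.139 ]), array([0.6446, 0.2572, 0.1415])]
```

```bash
python3 - <<'E'
from h import *
a,b=np.load("w2.npz"),np.load("w3.npz");k=.64
A=[(352,144),(434,144),(491,204),(487,285),(431,336),(355,336),(299,285),(295,204)]
B=[(447,311),(368,311),(303,275),(287,211),(354,158),(470,158),(534,211),(515,275)]
X=np.array([tri([(a,np.array(p)*k-.2),(b,np.array(q)*k-.2)]) for p,q in zip(A,B)])
print(X.round(4),X.mean(0))
# crop: refined tip / post top and now-view
for n in("w2","w3"):
    im=np.load(n+".npz")["image"]
    y,x=dict(w2=(14,244),w3=(306,264))[n]
    cv2.imwrite(f"/tmp/{n}.png",im)
w3=np.load("w3.npz")["image"].astype(int);w2=np.load("w2.npz")["image"].astype(int)
print(w3[300:334,264].sum(1).tolist())
print(w2[0:45,244].sum(1).tolist())
E
```

```text
[[0.6619 0.2888 0.0599]
 [0.6618 0.222  0.0598]
 [0.6139 0.1735 0.0574]
 [0.544  0.1737 0.0563]
 [0.4976 0.2222 0.0581]
 [0.4976 0.2907 0.0581]
 [0.5442 0.3388 0.0564]
 [0.6141 0.3383 0.0574]] [0.5793951  0.25601624 0.0579271 ]
[225, 227, 222, 223, 222, 223, 223, 224, 224, 222, 225, 223, 224, 223, 223, 222, 222, 222, 220, 220, 222, 221, 221, 220, 223, 330, 436, 417, 407, 410, 412, 414, 418, 415]
[280, 268, 258, 276, 402, 480, 480, 487, 493, 496, 507, 402, 323, 320, 298, 388, 490, 508, 502, 499, 497, 487, 486, 485, 487, 489, 494, 496, 266, 164, 166, 166, 166, 169, 170, 169, 174, 177, 176, 180, 183, 195, 219, 222, 221]
```

All estimates agree: lens z ≈ 0.1415, tip ≈ 0.1414 after bias, level within about 1°. A 1.2 mm correction in x remains, then I hand in.

```bash
python3 - <<'E'
from plant import r,capture
from h import *
r.servo_line([.5002,.2557,.112],v=.02);r.hold(.8)
o=r.get_obs();print(o["clock"],np.round(o["tool_pos"],4),np.round(o["ee_rot"],4),o["gripper_width"],o["grip_force"],np.round(o["wrist_force"],2),np.abs(o["joint_velocities"]).max())
print(r.finish_job())
E
```

```text
28.575 [0.5002 0.2557 0.112 ] [ 3.1416  0.     -0.    ] 0.015608248771112661 59.637688994407654 [-0.42  0.35 -2.24] 0.0014082291457359385
the job is handed in; nothing more can be done
None
```

The job is handed in at 28.6 s: the arm is holding the reading glass by its handle, level to about 1° and steady, with the lens over the pivot cup to about 1 mm and the rim's middle within about 2 mm of the scriber point's height by my camera estimates; no verdict came back, and the first two grasp attempts closed above the handle without moving the glass.

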